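# Clip the slate price board into its sign foot

## Robot

A 6-joint arm with a two-finger parallel gripper is mounted at the origin on a cart in front of the work surface, level with it; the furniture and walls round the work are solid. World frame = base frame: x ahead of the robot, y to its left, z up, the work surface at z = 0. Lengths are in m, angles in rad, forces in N, time in s.
With the tool pointing down it reaches from about 0.275 to 1 m from the base axis. Payload 8.4 kg.
Tool frame: the origin (TCP) lies on the centre line of the jaws, within the pads' length; the fingertips stand 17 mm ahead of it and the grasp point (between the pads) lies 2 mm behind it; z points along the fingers, y is the line along which they close (so a half turn about z gives the same grasp; the last joint's range is limited). The gripper opens to 85 mm and grips with 20 to 120 N. Pads are 22 mm wide; open, the fingers measure 114 mm over their backs; the gripper's body (76 mm by 85 mm) begins 54 mm behind the grasp point. The pads swing forward as they close: fully open they stand 13 mm farther back than shut.
Start: joints at [-1.22, 0.353, 1.633, -0, 1.155, -0.002], TCP at [0.216, -0.587, 0.248] pointing down, gripper open.
Joint ranges: [-2.63, 2.63], [-0.92, 2.1], [0.06, 2.66], [-1.3, 4.44], [0, 2.69], [-3.02, 3.02]. Speed limits (rad/s): [2.22, 2.22, 2.79, 3.14, 3.14, 3.14].

## Interface

Orientations are given as a rotation vector (axis times angle).
In Python, from station import arm gives the robot as it stands.
- The arm moves only by the tool step_arm, never from a script. Its argument "steps" is a list of rows, each an object with "slide": the shift along the tool's x, y, z scaled (see below), a list of three; "angular": the turn, a rotation vector about the tool's x, y, z scaled (see below), a list of three; "jaw": the opening, from -1 (shut) to 1 (fully open). A call has 1 to 10 rows; each row shifts and turns the commanded pose from where the row before left it, along the tool's axes as they then stand; what a row does not reach is not made up. The controller multiplies each number of a shift by 50 mm and each number of a turn by 0.12 rad. A row lasts 1/10 s, in which the tool goes at most 50 mm and 8.59 degrees, less where a joint would pass 70% of its speed; a pose out of reach is approached as far as the arm can. A call with a number of a shift or a turn outside -1 to 1 is refused whole. A call with a gripper value outside its range is refused whole. The fingers move at their own pace and stop on an object; "grip_force" is the grip in N (left out, the last holds). Time passes only in rows, so rows that do not move let the fingers close. It gives the time, the measured TCP pose, the force, the opening and the grip force at its end, in the units of the state.
- arm.get_state(): the state, without advancing time (a new reading comes with each control period).
- arm.capture(name): name is "side" or "top"; returns a dict with "img" (480x640x3 uint8, blue, green, red), "intrinsics" (3x3 intrinsics, pixels), "k1" (the pictures are not rectified: a ray, as slopes to the right and down, at radius r is drawn at 1 + k1 r^2 times it, then the intrinsics apply), "world_to_cam" (4x4, takes a point from world to camera coordinates). Camera axes: x right, y down, z forward; pixel columns grow to the right and rows downward; lengths in m; the calibration is good to about 2 mm. A picture is of the moment at which its call begins. There is no depth.
- arm.finish_job(): hands the job in; it is judged then, once.
Trained networks look in the newest picture that a camera, given by its name, has taken for a name from the list of things; names that differ only in an ending like _2 or _b are one class to them, and where a whole thing is asked for, a point or a joint stands for the part that bears it (a point fixed in the world has none). Each returns a list of dicts, best first, with "confidence" (0 to 1); they miss things now and then, are a little off and sometimes report something else, mostly with a low value. They report only what shows in the picture. A call takes as long as a camera call. They do not tell look-alikes from the thing itself.
- arm.spot_in(camera, thing): "xyz" ([x, y, z] in m, in world coordinates, good to about 4 mm: the middle of the surface that is visible of it).
The state is a dict: "t": time; "joint_pos": joint angles; "joint_velocities": joint speeds; "joint_torque": joint torques, N m; "position": TCP position; "ee_rot": TCP orientation; "contact_force": force on the tool from outside, world axes, zero at the start; "moment": the same for the moment, N m; "finger_gap": finger opening in m; "grip_force": force on a finger pad.
Only numpy, scipy, OpenCV 4.12 (cv2) and the standard library are available. Lean on these libraries where they do the work, as an engineer would, in place of code of your own. Each camera call takes 0.05 s, during which the arm holds its last target. There are 200 camera calls.

## Task

The slate price board lies against the table easel, whose taller backboard keeps fingers from getting behind it. Slide it along the ledge until it juts out past the end of the easel that is away from the tall carton, take it by the part that juts out, and snap its bottom rail down fully home into both spring clips of the wooden sign foot, so that the board stands upright and centred in the foot. Do not push the tall carton, the ribbon spool or the little price tent away and do not let the board fall.

Things in the scene. Friction and masses are not known exactly. Their poses are not given: they have to be found in the camera images.
- board_centre (a point): Centre of the loose slate board: dark panel 100 mm wide, 8 mm thick, with a round aluminium rail (12 mm diameter, 100 mm long, centred on the thickness) along its bottom edge; 140 mm high in all, 0.12 to 0.24 kg. The point is 70 mm above the rail's underside. y along the width and rail, z from rail to top edge, x through the thickness (into the backboard at the start). Front and back are alike.
- easel: Wooden table easel, does not move. Origin on the counter under it; x level from front to back, y level along its width, z up. Backboard 180 mm wide (y -90 to +90 mm), about 14 mm thick, leaning 35 degrees back from upright (top towards +x). Feet and struts lie within 65 mm of the middle, so the space behind is free past both ends.
- ledge_mid (a point): Middle of the easel's ledge (x -40, y 0, z 24 mm in the easel's frame; same axes), in the corner where it meets the backboard at right angles. Up the slope from here the board's top is at 140 mm, the backboard's top at 151 mm. Ledge 24 mm deep with a lip 6 mm high; open at both ends. The board starts within 25 mm of the middle and stays put with up to 45 mm jutting out past an end.
- sign_foot: Oak sign foot 90 x 130 x 12 mm, does not move, origin under its centre, y along its long side, z up. Two spring clips at y -28 and +28 mm, each a pair of 18 mm wide steel leaves, 40 mm high, facing each other across x = 0: flared mouth 25 mm wide, narrowing to 8.4 mm between rounded lips 26 mm above the counter. The rail goes in from above, along y.
- foot_seat (a point): Seat for the rail's underside between the clips, 14 mm above the counter at the foot's centre; same axes as the foot. Going down, the rail meets the lips 11 mm above this seat, takes about 10 to 15 N in all to press past them, and snaps under them. Fully home, board_centre is 70 mm above this point.
- carton_centre (a point): Centre of the tall cream carton, 49 x 64 x 205 mm, standing loose about 18 cm from the middle of the easel, beyond one end of it (either end). Not to be disturbed.
- ribbon_centre (a point): Centre of a ribbon spool lying flat, 64 mm across and 26 mm high, loose, off the other end of the easel. Not to be disturbed.
- tent_centre (a point): Centre of a small price tent, 18 x 58 x 38 mm, loose, on the robot's side of the sign foot. Not to be disturbed.
There are look-alikes about, which are no part of the job. What is shaped like the part that bears carton_centre but green is not meant.

How it is judged:
On the way:
1. the board, still resting on the ledge and backboard, juts out at least 25 mm past the easel's end away from the tall carton (((y of board_centre in the frame of easel above 0.065 m and y of carton_centre in the frame of easel below 0 m) or (y of board_centre in the frame of easel below -0.065 m and y of carton_centre in the frame of easel above 0 m)) and z of board_centre in the frame of easel between 0.074 and 0.094 m and angle between board_centre's own z axis and vertical between 0.54 and 0.68 rad), for 0.2 s.
At the end, for the whole second after the job is handed in: The board stands in the sign foot with its rail snapped under the lips of both clips and down on the seat (centre within 3 mm of its home height), within 12 mm of the middle of the foot along it and 8 mm across, upright and in line with the foot within 0.12 rad, let go and still (z of board_centre in the frame of sign_foot between 0.08 and 0.087 m and x of board_centre in the frame of sign_foot between -0.008 and 0.008 m and y of board_centre in the frame of sign_foot between -0.012 and 0.012 m and angle between board_centre's own z axis and vertical below 0.12 rad and angle between the y axis of board_centre and the y axis of sign_foot, either way round below 0.12 rad); the robot touches nothing.
It fails at once if the tall carton is moved by more than 20 mm (distance of carton_centre from where it was at the start of the episode above 0.02 m).
It fails at once if the ribbon spool is moved by more than 20 mm (distance of ribbon_centre from where it was at the start of the episode above 0.02 m).
It fails at once if the price tent is moved by more than 20 mm (distance of tent_centre from where it was at the start of the episode above 0.02 m).
It fails at once if the board falls flat (angle between board_centre's own z axis and vertical above 1.2 rad).
It also fails if it takes over 64 s, if anything falls off the work surface, if the arm or the gripper's body presses on something with over 40 N, if the wrist force passes 120 N, or if a joint passes its speed limit or range.

## Working session

There is one attempt and no reset: what is moved stays moved. The work goes in short steps, Python scripts to look and compute and a tool call to move; the robot and the scene stay as the last step left them, time stands still between calls to the robot, and variables do not carry over. Pictures are saved under pics/ and viewed, at most 12 in all, crops included, and the job is handed in when it is done.

Besides the shell and the picture viewer there is one more tool, called after "Emit:" as name([rows], argument=value, ...), one row to a line, values as JSON. step_arm: Moves the arm, as the interface text tells. Its arguments: {"type":"object","properties":{"steps":{"type":"array"},"grip_force":{"type":"number"}},"required":["steps"]}

```bash
mkdir -p pics; cat > h.py <<'E'
import numpy as np, cv2
from station import arm
from scipy.spatial.transform import Rotation as R
def cap(n,save=None):
    c=arm.capture(n)
    if save: cv2.imwrite('pics/'+save,c['img'])
    return c
def proj(c,P):
    P=np.atleast_2d(P);W=np.array(c['world_to_cam']);q=P@W[:3,:3].T+W[:3,3]
    s=q[:,:2]/q[:,2:];s=s*(1+c['k1']*(s**2).sum(1,keepdims=True));K=np.array(c['intrinsics'])
    return s@K[:2,:2].T+K[:2,2]
def ray(c,uv):
    K=np.array(c['intrinsics']);d=(np.array(uv,float)-K[:2,2])/np.array([K[0,0],K[1,1]]);s=d.copy()
    for _ in range(20): s=d/(1+c['k1']*(s@s))
    W=np.array(c['world_to_cam']);r=W[:3,:3].T@np.array([s[0],s[1],1]);o=-W[:3,:3].T@W[:3,3]
    return o,r/np.linalg.norm(r)
def onz(c,uv,z):
    o,r=ray(c,uv);return o+r*(z-o[2])/r[2]
def tri(c1,u1,c2,u2):
    o1,r1=ray(c1,u1);o2,r2=ray(c2,u2)
    A=np.stack([r1,-r2],1);t=np.linalg.lstsq(A,o2-o1,rcond=None)[0]
    a,b=o1+r1*t[0],o2+r2*t[1];return (a+b)/2,np.linalg.norm(a-b)
E
python3 - <<'E'
from h import *
np.set_printoptions(precision=4,suppress=True)
for n in['side','top']:
    c=cap(n,n+'0.png');W=np.array(c['world_to_cam']);print(n,-W[:3,:3].T@W[:3,3],W[:3,:3].tolist(),c['intrinsics'])
    for t in['board_centre','easel','ledge_mid','sign_foot','foot_seat','carton_centre','ribbon_centre','tent_centre']:
        print(t,[(np.round(d['xyz'],3).tolist(),round(d['confidence'],2),np.round(proj(c,d['xyz'])[0]).tolist()) for d in arm.spot_in(n,t)])
print(arm.get_state())
E
```

```text
side [0.4872 1.0354 0.7384] [[-0.99586506454379, -0.09078273192156562, 0.0033569042360367535], [-0.05005422786159563, 0.5174962275673989, -0.8542202460294946], [0.0758112623188154, -0.8508561276963149, -0.5199004736170758]] [[582.9087   0.     319.0232]
 [  0.     582.9087 236.933 ]
 [  0.       0.       1.    ]]
board_centre [([0.564, 0.168, 0.147], 0.51, [319.0, 266.0])]
easel [([0.57, 0.172, 0.064], 0.96, [316.0, 304.0])]
ledge_mid [([0.568, 0.165, 0.068], 0.62, [317.0, 300.0])]
sign_foot [([0.492, -0.112, 0.017], 0.96, [361.0, 246.0])]
foot_seat [([0.495, -0.113, 0.011], 0.73, [360.0, 248.0]), ([0.41, 0.211, 0.028], 0.16, [401.0, 338.0])]
carton_centre [([0.729, 0.081, 0.124], 0.96, [240.0, 247.0]), ([0.687, -0.051, 0.131], 0.89, [272.0, 212.0]), ([0.567, 0.168, 0.147], 0.54, [318.0, 266.0])]
ribbon_centre [([0.409, 0.214, 0.029], 0.92, [401.0, 338.0])]
tent_centre [([0.412, -0.123, 0.009], 0.6, [395.0, 249.0])]
top [0.4305 0.0049 1.1382] [[0.01322394157831487, -0.9998226972755812, 0.013405274399111019], [-0.9904941498053836, -0.01493394578400628, -0.13674178755827043], [0.136917
[... 558 characters left out ...]
 0.199], 0.95, [279.0, 134.0]), ([0.676, -0.07, 0.201], 0.57, [359.0, 166.0])]
ribbon_centre [([0.408, 0.198, 0.028], 0.71, [202.0, 333.0])]
tent_centre [([0.414, -0.134, 0.007], 0.78, [385.0, 332.0])]
{'t': 0.9, 'joint_pos': array([-1.2204,  0.353 ,  1.6334, -0.    ,  1.1552, -0.0024]), 'joint_velocities': array([ 0.0007, -0.0006, -0.0003,  0.0004, -0.0011,  0.0004]), 'joint_torque': array([ -0.0013, -60.5166, -34.2442,   0.0001,   0.0011,  -0.    ]), 'position': array([ 0.2159, -0.5865,  0.2483]), 'ee_rot': array([ 3.0928,  0.5513, -0.    ]), 'contact_force': array([-0.5137, -0.0643,  0.146 ]), 'moment': array([0.0102, 0.0214, 0.0213]), 'grip_force': 0.0, 'finger_gap': 0.08524254603139855}
```

View pics/side0.png

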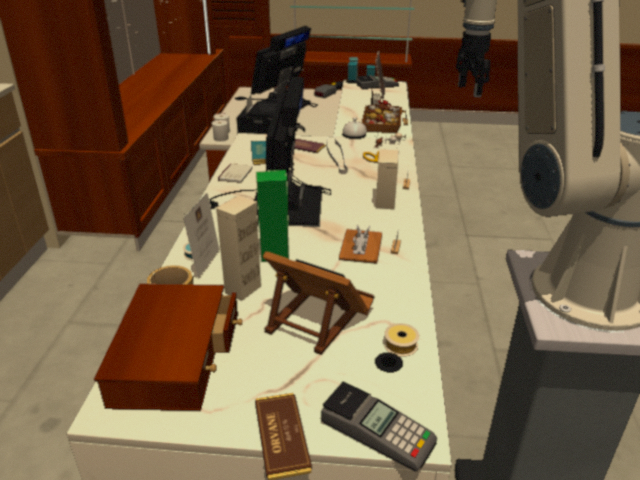

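View pics/top0.png

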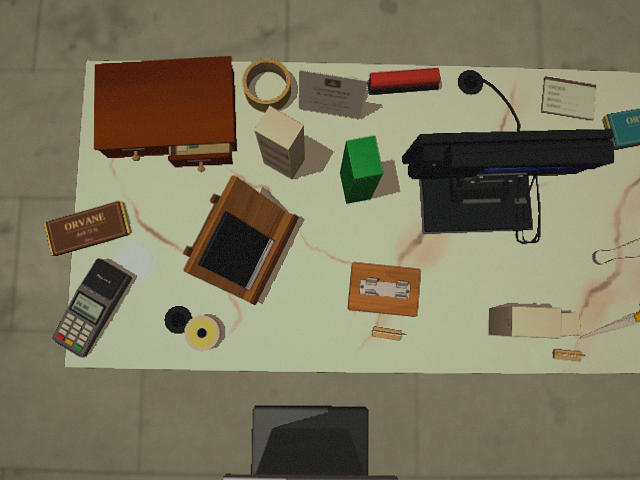

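The top view shows the easel around (245,240) with its ledge on the right, the board at (236,252), and the cream carton at (279,134) off the upper end. The spool is at (202,333) and the foot at (384,290). The board must therefore slide towards the lower end. Next I'll enlarge the crops for exact corners.

```bash
python3 - <<'E'
import cv2
a=cv2.imread('pics/top0.png');b=cv2.imread('pics/side0.png')
cv2.imwrite('pics/c1.png',cv2.resize(a[170:310,175:315],None,fx=4.2,fy=4.2,interpolation=3))
import numpy as np
f=cv2.resize(a[255:345,340:430],None,fx=4.4,fy=4.4,interpolation=3)
s=cv2.resize(b[220:265,330:420],None,fx=4.4,fy=4.4,interpolation=3)
e=cv2.resize(b[245:355,255:385],None,fx=3,fy=3,interpolation=3)
o=np.zeros((600,796,3),np.uint8);o[:396,:396]=f;o[402:600,:396]=s;o[:330,400:790]=e
cv2.imwrite('pics/c2.png',o)
E
```

```text
(no output)
```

View pics/c1.png

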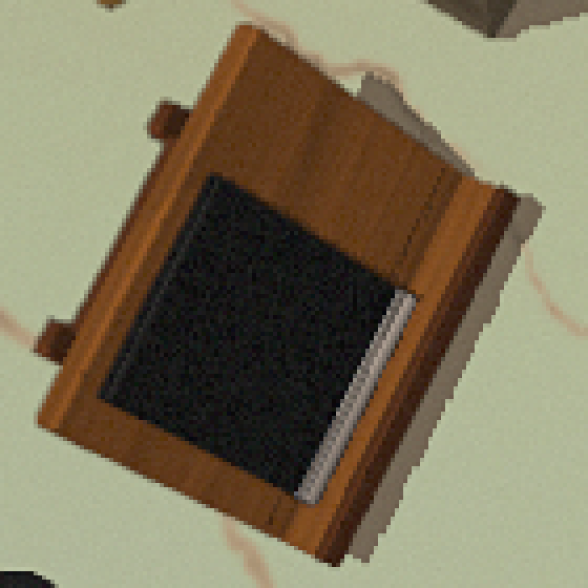

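View pics/c2.png

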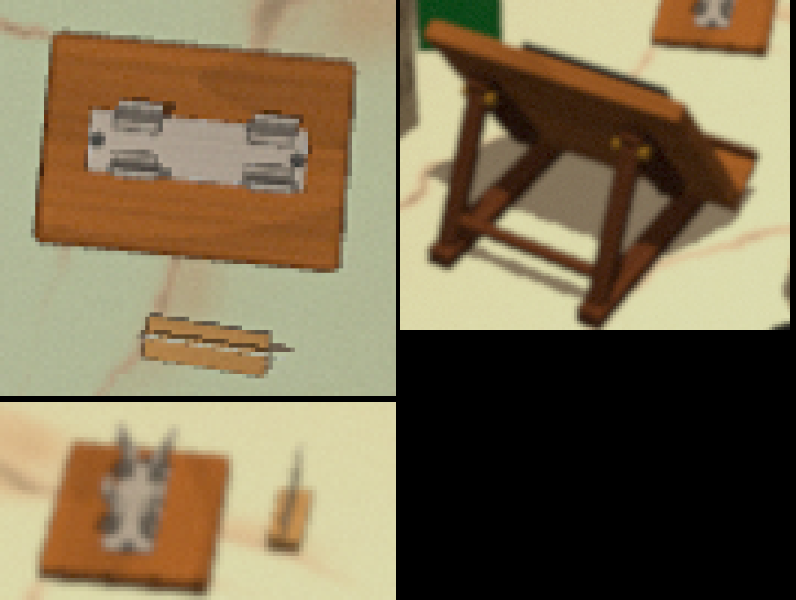

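```bash
cat > m.py <<'E'
from h import *
np.set_printoptions(precision=4,suppress=True)
S=cap('side');T=cap('top')
t=lambda x,y:(175+x/4.2,170+y/4.2)
s=lambda x,y:(255+(x-400)/3,245+y/3)
f=lambda x,y:(340+x/4.4,255+y/4.4)
A=tri(T,t(262,33),S,s(434,22));B=tri(T,t(65,428),S,s(685,106));print('top corners',A,B,np.linalg.norm(A[0]-B[0]))
# easel model fit
from scipy.optimize import least_squares
def E(p,q):
    c,sn=np.cos(p[2]),np.sin(p[2]);q=np.array(q)
    return np.array([p[0]+c*q[0]-sn*q[1],p[1]+sn*q[0]+c*q[1],q[2]])
s35,c35=np.sin(np.radians(35)),np.cos(np.radians(35))
def L(y,up,n): return [-.04+s35*up-c35*n,y,.024+c35*up+s35*n] # n out of backboard
obs=[(T,t(262,33),L(-.09,.151,0)),(T,t(65,428),L(.09,.151,0)),(S,s(434,22),L(-.09,.151,0)),(S,s(685,106),L(.09,.151,0))]
r=least_squares(lambda p:np.concatenate([proj(c,E(p,q))[0]-uv for c,uv,q in obs]),[.6,.12,1.08]);p=r.x
print('easel',p,r.fun)
for q in (L(-.09,0,0),L(.09,0,0),L(-.09,0,.024),L(.09,0,.024)): print('crease/ledge edge c1',(proj(T,E(p,q))[0]-[175,170])*4.2)
def bd(o): # board corners
    return [L(o-.05,.140,.010),L(o+.05,.140,.010),L(o-.05,.006,.012),L(o+.05,.006,.012)]
bo=[t(215,175),t(100,395),t(418,290),t(302,500)]
r2=least_squares(lambda o:np.concatenate([proj(T,E(p,q))[0]-uv for q,uv in zip(bd(o[0]),bo)]),[0]);print('board off',r2.x,r2.fun)
F=[f(53,32),f(354,62),f(338,270),f(37,240)]
fm=[(.045,.065,.012),(.045,-.065,.012),(-.045,-.065,.012),(-.045,.065,.012)]
r3=least_squares(lambda p:np.concatenate([proj(T,E(p,q))[0]-uv for uv,q in zip(F,fm)]),[.49,-.13,-.1]);print('foot',r3.x,r3.fun)
print('foot z chk',[tri(T,f(*a),S,(330+b[0]/4.4,220+(b[1]-402)/4.4)) for a,b in [((53,32),(42,575)),((338,270),(228,457)),((37,240),(205,590)),((354,62),(72,443))]])
np.save('p.npy',np.r_[p,r2.x,r3.x])
for n in 'carton_centre','ribbon_centre':
    d=arm.spot_in('top',n)[0]['xyz'];v=np.array(d[:2])-p[:2];print(n,np.array([[np.cos(p[2]),np.sin(p[2])],[-np.sin(p[2]),np.cos(p[2])]])@v)
E
python3 m.py
```

```text
top corners (array([0.667 , 0.1284, 0.1445]), np.float64(0.000279687996933254)) (array([0.5077, 0.2006, 0.1425]), np.float64(0.00194285221378877)) 0.17495308292625658
easel [0.5676 0.1228 1.1381] [ 0.4324 -1.6038 -2.0673  1.6785 -0.8775 -1.7711  0.7553 -1.6715]
crease/ledge edge c1 [471.4107 175.2847]
crease/ledge edge c1 [289.8767 543.918 ]
crease/ledge edge c1 [510.8197 188.8564]
crease/ledge edge c1 [327.6194 562.7142]
board off [0.0197] [3.5132 0.4775 3.4955 2.37   1.3135 2.069  4.5903 1.5856]
foot [ 0.4921 -0.1334 -0.0835] [-0.3203 -0.5828  0.7127 -0.6388  0.6846  0.5473 -1.0605  0.6312]
foot z chk [(array([ 0.5404, -0.0735,  0.004 ]), np.float64(0.0033270067543967026)), (array([ 0.4429, -0.1937,  0.009 ]), np.float64(2.3110251254232074e-05)), (array([ 0.4543, -0.0673,  0.0039]), np.float64(0.00044393518644787576)), (array([ 0.5302, -0.2012,  0.0087]), np.float64(0.0007784400577958978))]
carton_centre [-0.1293 -0.1803]
ribbon_centre [-0.0008  0.1757]
```

```bash
cat >> m.py <<'E'
print('---')
obs2=obs+[(T,t(497,183),L(-.09,.006,.024)),(T,t(323,545),L(.09,.006,.024))]
def fun(x): return np.concatenate([proj(c,E(x,q))[0]-uv for c,uv,q in obs2]+[proj(T,E(x,q))[0]-uv for q,uv in zip(bd(x[3]),bo)])
r=least_squares(fun,[*p,.02],loss='soft_l1');print(r.x);print(r.fun.reshape(-1,2));p=r.x[:3]
np.save('p.npy',np.r_[r.x,r3.x]);print('board centre',E(p,L(r.x[3],.07,.006)))
E
python3 m.py | sed -n '/---/,$p'
```

```text
---
[0.5691 0.1262 1.1317 0.0191]
[[-1.1766 -2.4853]
 [-4.3223  0.4476]
 [-1.897  -1.0283]
 [-0.4613 -0.4807]
 [-0.1022 -0.3749]
 [-3.1153  2.506 ]
 [ 1.8343 -0.7914]
 [ 1.4595  0.8995]
 [-0.3469  1.1531]
 [ 2.6015  0.4963]]
board centre [0.5498 0.13   0.0848]
```

```bash
cat > pl.py <<'E'
from h import *
import json,sys
np.set_printoptions(precision=4,suppress=True)
P=np.load('p.npy');p,off,pf=P[:3],P[3],P[4:7]
s35,c35=np.sin(np.radians(35)),np.cos(np.radians(35))
def fr(q): return np.array([[np.cos(q[2]),-np.sin(q[2]),0],[np.sin(q[2]),np.cos(q[2]),0],[0,0,1]])
Re,Rf=fr(p),fr(pf)
def L(y,up,n,p=p): return np.array([p[0],p[1],0])+Re@np.array([-.04+s35*up-c35*n,y,.024+c35*up+s35*n])
u=Re@[s35,0,c35];d=Re@[c35,0,-s35];ey=Re[:,1]
Rpush=np.stack([ey,u,d],1);Rgrip=np.stack([ey,d,-u],1)
Rfoot=np.stack([Rf[:,1],Rf[:,0],[0,0,-1]],1)
def plan(tp,tR,N,jaw,start=None):
    st=arm.get_state() if start is None else None
    x,r=(np.array(st['position']),R.from_rotvec(st['ee_rot'])) if start is None else start
    tR=R.from_matrix(tR) if not isinstance(tR,R) else tR
    rows=[]
    for i in range(N):
        k=N-i
        sl=np.round(r.inv().apply(tp-x)/k/.05,3);an=np.round((r.inv()*tR).as_rotvec()/k/.12,3)
        rows.append({"slide":sl.tolist(),"angular":an.tolist(),"jaw":jaw})
        x=x+r.apply(sl*.05);r=r*R.from_rotvec(an*.12)
    m=max(max(map(abs,q['slide']+q['angular'])) for q in rows)
    print('max',m)
    for i in range(0,N,10): print(json.dumps(rows[i:i+10]))
    return x,r
def show():
    s=arm.get_state();print({k:np.round(s[k],4).tolist() for k in('t','joint_pos','position','contact_force','finger_gap','grip_force')})
    v=np.array(s['position'])-L(0,0,0);print('TCP in ledge frame y,up,n',v@ey,v@u,-v@d)
E
python3 - <<'E'
from pl import *
a=L(-.066,.035,.017+.05);print(a)
mid=np.array([.36,-.10,.24]);show()
plan(mid+[0,0,0],Rpush,1,-1) if 0 else None
s=arm.get_state();r0=R.from_rotvec(s['ee_rot']);rel=(r0.inv()*R.from_matrix(Rpush)).as_rotvec();print(rel)
Rm=r0*R.from_rotvec(rel*.6)
q=plan(mid,Rm,14,-1);plan(a,Rpush,10,-1,q)
E
```

```text
[0.597  0.0304 0.0911]
{'t': 1.3, 'joint_pos': [-1.2204, 0.353, 1.6334, 0.0, 1.1552, -0.0024], 'position': [0.216, -0.5865, 0.2483], 'contact_force': [-0.0233, -0.0081, 0.3958], 'finger_gap': 0.0853, 'grip_force': 0.0}
TCP in ledge frame y,up,n 0.016682794946708043 -0.249420696436875 0.747236486380185
[-0.4631  1.1077 -2.128 ]
max 0.76
[{"slide": [0.433, -0.581, 0.012], "angular": [-0.165, 0.396, -0.76], "jaw": -1}, {"slide": [0.484, -0.54, 0.023], "angular": [-0.165, 0.396, -0.76], "jaw": -1}, {"slide": [0.529, -0.494, 0.036], "angular": [-0.165, 0.396, -0.76], "jaw": -1}, {"slide": [0.57, -0.445, 0.053], "angular": [-0.165, 0.395, -0.76], "jaw": -1}, {"slide": [0.605, -0.392, 0.073], "angular": [-0.165, 0.395, -0.76], "jaw": -1}, {"slide": [0.635, -0.337, 0.095], "angular": [-0.166, 0.396, -0.76], "jaw": -1}, {"slide": [0.658, -0.28, 0.12], "angular": [-0.165, 0.395, -0.76], "jaw": -1}, {"slide": [0.674, -0.222, 0.146], "angular": [-0.166, 0.396, -0.76], "jaw": -1}, {"slide": [0.684, -0.164, 0.175], "angular": [-0.165, 0.395, -0.76], "jaw": -1}, {"slide": [0.688, -0.105, 0.204], "a
[... 482 characters left out ...]
573], "angular": [-0.154, 0.369, -0.709], "jaw": -1}, {"slide": [-0.03, 0.219, 0.577], "angular": [-0.154, 0.369, -0.709], "jaw": -1}, {"slide": [-0.074, 0.204, 0.578], "angular": [-0.154, 0.369, -0.71], "jaw": -1}, {"slide": [-0.116, 0.185, 0.578], "angular": [-0.155, 0.369, -0.709], "jaw": -1}, {"slide": [-0.157, 0.162, 0.575], "angular": [-0.154, 0.369, -0.71], "jaw": -1}, {"slide": [-0.195, 0.137, 0.57], "angular": [-0.155, 0.37, -0.709], "jaw": -1}, {"slide": [-0.23, 0.108, 0.563], "angular": [-0.154, 0.369, -0.71], "jaw": -1}, {"slide": [-0.263, 0.077, 0.553], "angular": [-0.155, 0.37, -0.709], "jaw": -1}, {"slide": [-0.292, 0.043, 0.543], "angular": [-0.154, 0.369, -0.71], "jaw": -1}]
```

Emit:
step_arm([
  {"slide": [0.43,-0.58,0.01],"angular": [-0.17,0.4,-0.76],"jaw": -1},
  {"slide": [0.48,-0.54,0.02],"angular": [-0.17,0.4,-0.76],"jaw": -1},
  {"slide": [0.53,-0.49,0.04],"angular": [-0.17,0.4,-0.76],"jaw": -1},
  {"slide": [0.57,-0.45,0.05],"angular": [-0.17,0.4,-0.76],"jaw": -1},
  {"slide": [0.6,-0.39,0.07],"angular": [-0.17,0.4,-0.76],"jaw": -1},
  {"slide": [0.64,-0.34,0.1],"angular": [-0.17,0.4,-0.76],"jaw": -1},
  {"slide": [0.66,-0.28,0.12],"angular": [-0.17,0.4,-0.76],"jaw": -1},
  {"slide": [0.67,-0.22,0.15],"angular": [-0.17,0.4,-0.76],"jaw": -1},
  {"slide": [0.68,-0.16,0.17],"angular": [-0.17,0.4,-0.76],"jaw": -1},
  {"slide": [0.69,-0.1,0.2],"angular": [-0.17,0.4,-0.76],"jaw": -1},
])

```text
t: 2.3
position: [0.319, -0.2382, 0.2431]
ee_rot: [2.348, 1.765, 0.739]
contact_force: [-1.0, -0.6, -0.3]
finger_gap: -0.0003
grip_force: 0.0
```

```bash
sed -i 's/,3);an/,2);an/;s/.12,3)/.12,2)/' pl.py; python3 - <<'E'
from pl import *
show();mid=np.array([.38,-.08,.22]);a=L(-.066,.035,.017+.05)
s=arm.get_state();r0=R.from_rotvec(s['ee_rot']);rel=(r0.inv()*R.from_matrix(Rpush)).as_rotvec();print(rel)
q=plan(mid,r0*R.from_rotvec(rel*.35),5,-1);plan(a,Rpush,9,-1,q)
E
```

```text
{'t': 2.3, 'joint_pos': [-1.0502, -0.0358, 2.2233, 0.6125, 0.9921, -1.1206], 'position': [0.319, -0.2382, 0.2431], 'contact_force': [-0.9811, -0.5818, -0.3342], 'finger_gap': -0.0003, 'grip_force': 0.0}
TCP in ledge frame y,up,n 0.07142662403031577 -0.04773898010570003 0.45016740803111455
[-0.2568  0.6339 -1.2085]
max 0.71
[{"slide": [0.61, -0.02, 0.31], "angular": [-0.15, 0.37, -0.7], "jaw": -1}, {"slide": [0.59, 0.02, 0.34], "angular": [-0.15, 0.37, -0.71], "jaw": -1}, {"slide": [0.58, 0.07, 0.37], "angular": [-0.15, 0.37, -0.7], "jaw": -1}, {"slide": [0.55, 0.11, 0.39], "angular": [-0.15, 0.37, -0.71], "jaw": -1}, {"slide": [0.52, 0.14, 0.42], "angular": [-0.15, 0.37, -0.7], "jaw": -1}]
max 0.73
[{"slide": [0.01, 0.24, 0.56], "angular": [-0.15, 0.38, -0.73], "jaw": -1}, {"slide": [-0.03, 0.23, 0.57], "angular": [-0.15, 0.38, -0.73], "jaw": -1}, {"slide": [-0.08, 0.22, 0.57], "angular": [-0.16, 0.38, -0.73], "jaw": -1}, {"slide": [-0.12, 0.19, 0.57], "angular": [-0.16, 0.38, -0.73], "jaw": -1}, {"slide": [-0.17, 0.17, 0.56], "angular": [-0.15, 0.38, -0.73], "jaw": -1}, {"slide": [-0.2, 0.15, 0.56], "angular": [-0.16, 0.38, -0.73], "jaw": -1}, {"slide": [-0.24, 0.12, 0.55], "angular": [-0.15, 0.38, -0.72], "jaw": -1}, {"slide": [-0.28, 0.08, 0.54], "angular": [-0.16, 0.39, -0.73], "jaw": -1}, {"slide": [-0.31, 0.04, 0.52], "angular": [-0.15, 0.38, -0.72], "jaw": -1}]
```

Emit:
step_arm([
  {"slide": [0.61,-0.02,0.31],"angular": [-0.15,0.37,-0.7],"jaw": -1},
  {"slide": [0.59,0.02,0.34],"angular": [-0.15,0.37,-0.71],"jaw": -1},
  {"slide": [0.58,0.07,0.37],"angular": [-0.15,0.37,-0.7],"jaw": -1},
  {"slide": [0.55,0.11,0.39],"angular": [-0.15,0.37,-0.71],"jaw": -1},
  {"slide": [0.52,0.14,0.42],"angular": [-0.15,0.37,-0.7],"jaw": -1},
  {"slide": [0,0,0],"angular": [0,0,0],"jaw": -1},
])

```text
t: 2.9
position: [0.3798, -0.0787, 0.219]
ee_rot: [1.802, 2.167, 1.008]
contact_force: [0.3, -0.6, -0.0]
finger_gap: 0.0002
grip_force: 0.0
```

```bash
python3 - <<'E'
from pl import *
show();a=L(-.066,.035,.017+.05)
plan(a,Rpush,10,-1)
E
```

```text
{'t': 2.9, 'joint_pos': [-0.7761, -0.0101, 2.3776, 0.9356, 0.919, -1.6071], 'position': [0.3798, -0.0787, 0.219], 'contact_force': [0.2522, -0.5528, -0.018], 'finger_gap': 0.0002, 'grip_force': 0.0}
TCP in ledge frame y,up,n 0.08418130549436091 0.030203047582913062 0.29688507946988113
max 0.66
[{"slide": [0.01, 0.22, 0.5], "angular": [-0.14, 0.34, -0.66], "jaw": -1}, {"slide": [-0.03, 0.21, 0.51], "angular": [-0.14, 0.34, -0.66], "jaw": -1}, {"slide": [-0.07, 0.2, 0.51], "angular": [-0.14, 0.34, -0.66], "jaw": -1}, {"slide": [-0.1, 0.18, 0.51], "angular": [-0.14, 0.34, -0.66], "jaw": -1}, {"slide": [-0.14, 0.16, 0.5], "angular": [-0.14, 0.34, -0.65], "jaw": -1}, {"slide": [-0.17, 0.15, 0.5], "angular": [-0.14, 0.34, -0.66], "jaw": -1}, {"slide": [-0.2, 0.12, 0.5], "angular": [-0.14, 0.34, -0.65], "jaw": -1}, {"slide": [-0.23, 0.1, 0.49], "angular": [-0.14, 0.34, -0.66], "jaw": -1}, {"slide": [-0.25, 0.07, 0.48], "angular": [-0.14, 0.34, -0.65], "jaw": -1}, {"slide": [-0.28, 0.04, 0.47], "angular": [-0.14, 0.34, -0.66], "jaw": -1}]
```

Emit:
step_arm([
  {"slide": [0.01,0.22,0.5],"angular": [-0.14,0.34,-0.66],"jaw": -1},
  {"slide": [-0.03,0.21,0.51],"angular": [-0.14,0.34,-0.66],"jaw": -1},
  {"slide": [-0.07,0.2,0.51],"angular": [-0.14,0.34,-0.66],"jaw": -1},
  {"slide": [-0.1,0.18,0.51],"angular": [-0.14,0.34,-0.66],"jaw": -1},
  {"slide": [-0.14,0.16,0.5],"angular": [-0.14,0.34,-0.65],"jaw": -1},
  {"slide": [-0.17,0.15,0.5],"angular": [-0.14,0.34,-0.66],"jaw": -1},
  {"slide": [-0.2,0.12,0.5],"angular": [-0.14,0.34,-0.65],"jaw": -1},
  {"slide": [-0.23,0.1,0.49],"angular": [-0.14,0.34,-0.66],"jaw": -1},
  {"slide": [-0.25,0.07,0.48],"angular": [-0.14,0.34,-0.65],"jaw": -1},
  {"slide": [-0.28,0.04,0.47],"angular": [-0.14,0.34,-0.66],"jaw": -1},
])

```text
t: 3.9
position: [0.5991, 0.0259, 0.0913]
ee_rot: [0.572, 2.556, 1.328]
contact_force: [-0.6, 0.2, 0.1]
finger_gap: -0.0003
grip_force: 0.0
```

```bash
python3 - <<'E'
from pl import *
show();a=L(-.066,.035,.017+.02)
plan(a,Rpush,4,-1)
c=cap('top');cv2.imwrite('pics/t1.png',cv2.resize(c['img'][120:320,170:370],None,fx=3,fy=3,interpolation=3))
E
```

```text
{'t': 3.9, 'joint_pos': [-0.4202, 0.662, 1.9899, 1.271, 1.0284, -2.5642], 'position': [0.5991, 0.0259, 0.0913], 'contact_force': [-0.5756, 0.1957, 0.1418], 'finger_gap': -0.0003, 'grip_force': 0.0}
TCP in ledge frame y,up,n -0.0698238004321839 0.033298308694563475 0.06972478173470587
max 0.17
[{"slide": [0.02, 0.01, 0.16], "angular": [-0.0, 0.01, 0.0], "jaw": -1}, {"slide": [0.02, 0.01, 0.16], "angular": [-0.0, 0.01, 0.0], "jaw": -1}, {"slide": [0.02, 0.01, 0.17], "angular": [-0.0, 0.01, 0.0], "jaw": -1}, {"slide": [0.02, 0.0, 0.16], "angular": [-0.01, 0.0, 0.01], "jaw": -1}]
```

View pics/t1.png

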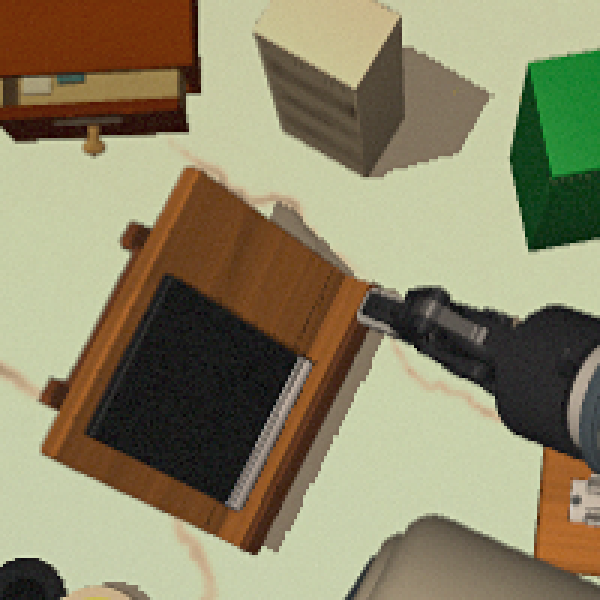

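The fingertip is at about (365,305), over the ledge just beyond the rail's upper end at (308,360). The geometry matches the model, so I'll go in towards the backboard.

Emit:
step_arm([
  {"slide": [0.02,0.01,0.2],"angular": [0,0,0],"jaw": -1},
  {"slide": [0.02,0.01,0.2],"angular": [0,0,0],"jaw": -1},
  {"slide": [0.02,0,0.2],"angular": [0,0,0],"jaw": -1},
  {"slide": [0,0,0.15],"angular": [0,0,0],"jaw": -1},
  {"slide": [0,0,0.1],"angular": [0,0,0],"jaw": -1},
  {"slide": [0,0,0],"angular": [0,0,0],"jaw": -1},
])

```text
t: 4.55
position: [0.6102, 0.0601, 0.0682]
ee_rot: [0.575, 2.556, 1.328]
contact_force: [1.0, 0.2, 0.3]
finger_gap: 0.0001
grip_force: 0.0
```

Emit:
step_arm([
  {"slide": [0,0,0.04],"angular": [0,0,0],"jaw": -1},
  {"slide": [0,0,0.04],"angular": [0,0,0],"jaw": -1},
  {"slide": [0,0,0],"angular": [0,0,0],"jaw": -1},
])

```text
t: 4.85
position: [0.6119, 0.0625, 0.066]
ee_rot: [0.576, 2.555, 1.328]
contact_force: [0.2, 0.1, 0.3]
finger_gap: -0.0
grip_force: 0.0
```

```bash
python3 - <<'E'
from pl import *
show()
E
```

```text
{'t': 4.85, 'joint_pos': [-0.3469, 0.7091, 1.9914, 1.362, 0.9838, -2.6083], 'position': [0.6119, 0.0625, 0.066], 'contact_force': [0.1895, 0.1211, 0.3335], 'finger_gap': -0.0, 'grip_force': 0.0}
TCP in ledge frame y,up,n -0.06583306940371027 0.034763173711466346 0.023651910540420245
```

Emit:
step_arm([
  {"slide": [0,0,0.04],"angular": [0,0,0],"jaw": -1},
  {"slide": [0,0,0],"angular": [0,0,0],"jaw": -1},
])

```text
t: 5.05
position: [0.6125, 0.0641, 0.0648]
ee_rot: [0.576, 2.555, 1.328]
contact_force: [-0.7, 0.9, 0.6]
finger_gap: -0.0003
grip_force: 0.0
```

Emit:
step_arm([
  {"slide": [0,0,0.04],"angular": [0,0,0],"jaw": -1},
  {"slide": [0,0,0],"angular": [0,0,0],"jaw": -1},
])

```text
t: 5.25
position: [0.6132, 0.0656, 0.0636]
ee_rot: [0.576, 2.556, 1.328]
contact_force: [0.3, 0.3, -0.1]
finger_gap: 0.0002
grip_force: 0.0
```

Emit:
step_arm([
  {"slide": [0,0,0.04],"angular": [0,0,0],"jaw": -1},
  {"slide": [0,0,0],"angular": [0,0,0],"jaw": -1},
])

```text
t: 5.45
position: [0.6139, 0.0671, 0.0625]
ee_rot: [0.575, 2.556, 1.328]
contact_force: [0.3, -0.5, -0.6]
finger_gap: -0.0002
grip_force: 0.0
```

Emit:
step_arm([
  {"slide": [0,0,0.04],"angular": [0,0,0],"jaw": -1},
  {"slide": [0,0,0],"angular": [0,0,0],"jaw": -1},
])

```text
t: 5.65
position: [0.6142, 0.0675, 0.0621]
ee_rot: [0.576, 2.555, 1.328]
contact_force: [-12.4, -14.8, 12.6]
finger_gap: 0.0001
grip_force: 11.1
```

Emit:
step_arm([
  {"slide": [0,0,0.04],"angular": [0,0,0],"jaw": -1},
  {"slide": [0,0,0],"angular": [0,0,0],"jaw": -1},
])

```text
t: 5.85
position: [0.6143, 0.0677, 0.0621]
ee_rot: [0.576, 2.553, 1.328]
contact_force: [-27.5, -35.2, 30.7]
finger_gap: 0.0003
grip_force: 26.4
```

Emit:
step_arm([
  {"slide": [0,0,-0.12],"angular": [0,0,0],"jaw": -1},
  {"slide": [0,0,0],"angular": [0,0,0],"jaw": -1},
  {"slide": [0.1,0,0],"angular": [0,0,0],"jaw": -1},
  {"slide": [0.1,0,0],"angular": [0,0,0],"jaw": -1},
  {"slide": [0.1,0,0],"angular": [0,0,0],"jaw": -1},
  {"slide": [0.1,0,0],"angular": [0,0,0],"jaw": -1},
  {"slide": [0,0,0],"angular": [0,0,0],"jaw": -1},
])

```text
t: 6.55
position: [0.5942, 0.0748, 0.0635]
ee_rot: [0.576, 2.557, 1.329]
contact_force: [-0.6, 0.2, 0.6]
finger_gap: -0.0001
grip_force: 0.0
```

Emit:
step_arm([
  {"slide": [0.1,0,0],"angular": [0,0,0],"jaw": -1},
  {"slide": [0.1,0,0],"angular": [0,0,0],"jaw": -1},
  {"slide": [0,0,0],"angular": [0,0,0],"jaw": -1},
])

```text
t: 6.85
position: [0.5856, 0.0786, 0.0637]
ee_rot: [0.576, 2.556, 1.328]
contact_force: [-0.4, 0.1, 0.5]
finger_gap: -0.0001
grip_force: 0.0
```

```bash
python3 - <<'E'
from pl import *
show()
E
```

```text
{'t': 6.85, 'joint_pos': [-0.3344, 0.6955, 2.0557, 1.4059, 0.9697, -2.6666], 'position': [0.5856, 0.0786, 0.0637], 'contact_force': [-0.3861, 0.0943, 0.4671], 'finger_gap': -0.0001, 'grip_force': 0.0}
TCP in ledge frame y,up,n -0.03517159640810772 0.03479879503336036 0.01947584916119299
```

Emit:
step_arm([
  {"slide": [0.1,0,0],"angular": [0,0,0],"jaw": -1},
  {"slide": [0.1,0,0],"angular": [0,0,0],"jaw": -1},
  {"slide": [0.1,0,0],"angular": [0,0,0],"jaw": -1},
  {"slide": [0.1,0,0],"angular": [0,0,0],"jaw": -1},
  {"slide": [0.1,0,0],"angular": [0,0,0],"jaw": -1},
  {"slide": [0.1,0,0],"angular": [0,0,0],"jaw": -1},
  {"slide": [0.1,0,0],"angular": [0,0,0],"jaw": -1},
  {"slide": [0,0,0],"angular": [0,0,0],"jaw": -1},
])

```text
t: 7.65
position: [0.5535, 0.094, 0.0636]
ee_rot: [0.576, 2.556, 1.329]
contact_force: [-0.8, 0.6, 0.7]
finger_gap: 0.0003
grip_force: 0.0
```

```bash
python3 - <<'E'
from pl import *
show()
c=cap('top');cv2.imwrite('pics/t2.png',cv2.resize(c['img'][170:310,175:315],None,fx=4.2,fy=4.2,interpolation=3))
for o in(.019,.05,.06,.07): print(o,[((proj(c,L(o+e,.006,.012))[0]-[175,170])*4.2).round() for e in(-.05,.05)],((proj(c,L(o+.05,.14,.01))[0]-[175,170])*4.2).round())
E
```

```text
{'t': 7.65, 'joint_pos': [-0.326, 0.6771, 2.1299, 1.4508, 0.9593, -2.7326], 'position': [0.5535, 0.094, 0.0636], 'contact_force': [-0.7599, 0.6103, 0.7063], 'finger_gap': 0.0003, 'grip_force': 0.0}
TCP in ledge frame y,up,n 0.0004191843510387645 0.03483986929877951 0.019244106745689223
0.019 [array([417., 295.]), array([313., 502.])] [106. 399.]
0.05 [array([385., 358.]), array([281., 567.])] [ 70. 470.]
0.06 [array([374., 379.]), array([270., 588.])] [ 58. 493.]
0.07 [array([364., 400.]), array([259., 609.])] [ 46. 516.]
```

View pics/t2.png

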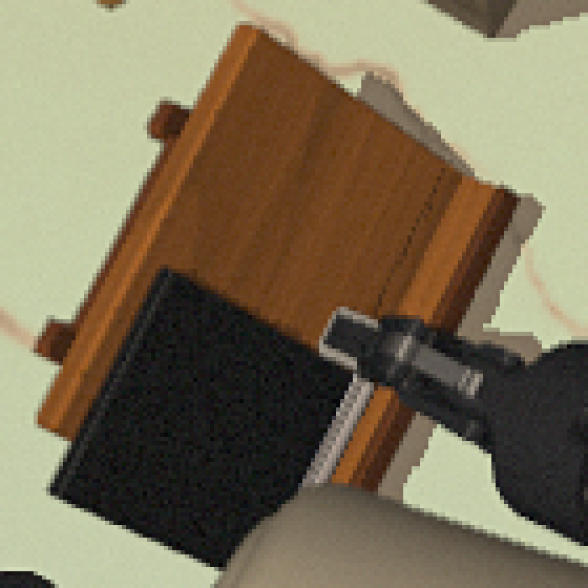

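The board's lower top corner is now at (52,490) and the rail end at about (368,378), so its offset is about 60 mm (20 mm jutting out). I'll push 18 mm further.

Emit:
step_arm([
  {"slide": [0.09,0,0],"angular": [0,0,0],"jaw": -1},
  {"slide": [0.09,0,0],"angular": [0,0,0],"jaw": -1},
  {"slide": [0.09,0,0],"angular": [0,0,0],"jaw": -1},
  {"slide": [0.09,0,0],"angular": [0,0,0],"jaw": -1},
  {"slide": [0,0,0],"angular": [0,0,0],"jaw": -1},
  {"slide": [-0.1,0,0],"angular": [0,0,0],"jaw": -1},
  {"slide": [-0.2,0,0],"angular": [0,0,0],"jaw": -1},
  {"slide": [0,0,-0.7],"angular": [0,0,0],"jaw": -1},
  {"slide": [0,0,-0.8],"angular": [0,0,0],"jaw": -1},
  {"slide": [0,0,-0.8],"angular": [0,0,0],"jaw": -1},
])

```text
t: 8.7
position: [0.5112, 0.0085, 0.1302]
ee_rot: [0.575, 2.557, 1.328]
contact_force: [1.3, 0.2, 0.8]
finger_gap: 0.0001
grip_force: 0.0
```

```bash
python3 - <<'E'
from pl import *
show()
c=cap('top');cv2.imwrite('pics/t3.png',cv2.resize(c['img'][170:350,175:355],None,fx=3.3,fy=3.3,interpolation=3))
for o in(.07,.08,.09): print(o,[((proj(c,L(o+e,.006,.012))[0]-[175,170])*3.3).round() for e in(-.05,.05)],((proj(c,L(o+.05,.14,.01))[0]-[175,170])*3.3).round())
E
```

```text
{'t': 8.7, 'joint_pos': [-0.5326, 0.5295, 2.1398, 1.1899, 1.0711, -2.6005], 'position': [0.5112, 0.0085, 0.1302], 'contact_force': [1.3012, 0.2325, 0.8266], 'finger_gap': 0.0001, 'grip_force': 0.0}
TCP in ledge frame y,up,n 0.0023720398065646495 0.034714958350597035 0.13550453780647465
0.07 [array([286., 314.]), array([204., 479.])] [ 36. 406.]
0.08 [array([278., 330.]), array([196., 495.])] [ 27. 424.]
0.09 [array([270., 347.]), array([187., 512.])] [ 18. 442.]
```

View pics/t3.png

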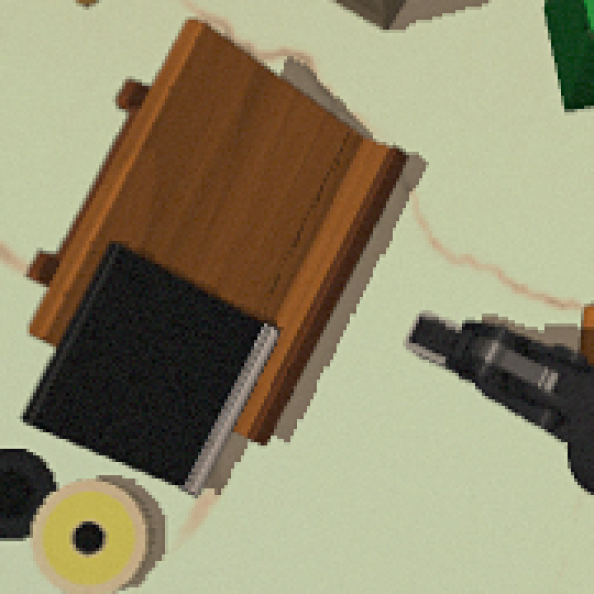

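The board's corner is at (24,420) and its rail runs from (280,325) to (198,494). The offset is about 79 mm (39 mm jutting out), still resting on the ledge and in line. Now I'll turn the tool to come down along the board from the top.

```bash
python3 - <<'E'
from pl import *
W=L(.08,.25,.10);pre=L(.110,.205,.0045);print(W,pre)
s=arm.get_state();r0=R.from_rotvec(s['ee_rot']);rel=(r0.inv()*R.from_matrix(Rgrip)).as_rotvec();print(rel)
q=plan(W,r0*R.from_rotvec(rel*.5),10,0)
E
```

```text
[0.5058 0.1796 0.2861] [0.5009 0.2398 0.1945]
[ 1.5683  0.0065 -0.0058]
max 0.66
[{"slide": [0.16, 0.43, 0.08], "angular": [0.65, 0.0, -0.0], "jaw": 0}, {"slide": [0.16, 0.43, 0.04], "angular": [0.65, 0.0, -0.0], "jaw": 0}, {"slide": [0.16, 0.44, 0.01], "angular": [0.65, 0.0, -0.0], "jaw": 0}, {"slide": [0.16, 0.44, -0.02], "angular": [0.65, 0.0, -0.0], "jaw": 0}, {"slide": [0.16, 0.43, -0.06], "angular": [0.66, 0.0, -0.0], "jaw": 0}, {"slide": [0.16, 0.43, -0.09], "angular": [0.65, 0.0, -0.01], "jaw": 0}, {"slide": [0.16, 0.42, -0.13], "angular": [0.66, 0.01, -0.0], "jaw": 0}, {"slide": [0.16, 0.41, -0.16], "angular": [0.65, 0.0, -0.01], "jaw": 0}, {"slide": [0.15, 0.39, -0.19], "angular": [0.66, 0.01, -0.0], "jaw": 0}, {"slide": [0.16, 0.37, -0.22], "angular": [0.65, 0.0, -0.01], "jaw": 0}]
```

Emit:
step_arm([
  {"slide": [0.16,0.43,0.08],"angular": [0.65,0,0],"jaw": 0},
  {"slide": [0.16,0.43,0.04],"angular": [0.65,0,0],"jaw": 0},
  {"slide": [0.16,0.44,0.01],"angular": [0.65,0,0],"jaw": 0},
  {"slide": [0.16,0.44,-0.02],"angular": [0.65,0,0],"jaw": 0},
  {"slide": [0.16,0.43,-0.06],"angular": [0.66,0,0],"jaw": 0},
  {"slide": [0.16,0.43,-0.09],"angular": [0.65,0,0],"jaw": 0},
  {"slide": [0.16,0.42,-0.13],"angular": [0.66,0,0],"jaw": 0},
  {"slide": [0.16,0.41,-0.16],"angular": [0.65,0,0],"jaw": 0},
  {"slide": [0.15,0.39,-0.19],"angular": [0.66,0,0],"jaw": 0},
  {"slide": [0.16,0.37,-0.22],"angular": [0.65,0,0],"jaw": 0},
])

```text
t: 9.75
position: [0.5066, 0.1845, 0.2852]
ee_rot: [0.681, 3.012, 0.259]
contact_force: [0.1, 0.9, -0.6]
finger_gap: 0.0427
grip_force: 0.0
```

```bash
python3 - <<'E'
from pl import *
show();plan(L(.110,.205,.0045),Rgrip,10,0)
E
```

```text
{'t': 9.75, 'joint_pos': [0.2698, 0.124, 1.8591, 0.147, 1.0462, -0.9227], 'position': [0.5066, 0.1845, 0.2852], 'contact_force': [0.0804, 0.9277, -0.5517], 'finger_gap': 0.0427, 'grip_force': 0.0}
TCP in ledge frame y,up,n 0.08135691866920758 0.251914554915447 0.09555775168790114
max 0.66
[{"slide": [0.06, 0.06, 0.19], "angular": [0.65, 0.0, -0.01], "jaw": 0}, {"slide": [0.06, 0.08, 0.19], "angular": [0.65, 0.0, -0.01], "jaw": 0}, {"slide": [0.06, 0.09, 0.18], "angular": [0.65, 0.0, -0.01], "jaw": 0}, {"slide": [0.06, 0.11, 0.18], "angular": [0.65, 0.0, -0.0], "jaw": 0}, {"slide": [0.06, 0.12, 0.17], "angular": [0.65, 0.0, -0.01], "jaw": 0}, {"slide": [0.06, 0.13, 0.16], "angular": [0.66, 0.01, -0.01], "jaw": 0}, {"slide": [0.06, 0.14, 0.14], "angular": [0.65, 0.0, -0.0], "jaw": 0}, {"slide": [0.05, 0.16, 0.13], "angular": [0.66, 0.01, -0.01], "jaw": 0}, {"slide": [0.06, 0.16, 0.12], "angular": [0.65, 0.0, -0.0], "jaw": 0}, {"slide": [0.05, 0.18, 0.11], "angular": [0.66, 0.01, -0.01], "jaw": 0}]
```

Emit:
step_arm([
  {"slide": [0.06,0.06,0.19],"angular": [0.65,0,-0.01],"jaw": 0},
  {"slide": [0.06,0.08,0.19],"angular": [0.65,0,-0.01],"jaw": 0},
  {"slide": [0.06,0.09,0.18],"angular": [0.65,0,-0.01],"jaw": 0},
  {"slide": [0.06,0.11,0.18],"angular": [0.65,0,0],"jaw": 0},
  {"slide": [0.06,0.12,0.17],"angular": [0.65,0,-0.01],"jaw": 0},
  {"slide": [0.06,0.13,0.16],"angular": [0.66,0.01,-0.01],"jaw": 0},
  {"slide": [0.06,0.14,0.14],"angular": [0.65,0,0],"jaw": 0},
  {"slide": [0.05,0.16,0.13],"angular": [0.66,0.01,-0.01],"jaw": 0},
  {"slide": [0.06,0.16,0.12],"angular": [0.65,0,0],"jaw": 0},
  {"slide": [0.05,0.18,0.11],"angular": [0.66,0.01,-0.01],"jaw": 0},
])

```text
t: 10.75
position: [0.5008, 0.2402, 0.1929]
ee_rot: [-0.624, -2.808, 0.885]
contact_force: [0.1, 0.2, -0.2]
finger_gap: 0.0429
grip_force: 0.0
```

Emit:
step_arm([
  {"slide": [0,0,0],"angular": [0,0,0],"jaw": 0},
])

```text
t: 10.85
position: [0.4999, 0.2407, 0.1904]
ee_rot: [-0.62, -2.806, 0.886]
contact_force: [-0.7, 0.1, -1.4]
finger_gap: 0.043
grip_force: 0.0
```

```bash
python3 - <<'E'
from pl import *
show();plan(L(.110,.122,.0045),Rgrip,6,0)
c=cap('side','s4.png');cv2.imwrite('pics/s4c.png',cv2.resize(c['img'][200:360,250:450],None,fx=3,fy=3,interpolation=3))
E
```

```text
{'t': 10.85, 'joint_pos': [0.6131, 0.5959, 1.5226, -0.2873, 1.5719, -0.4418], 'position': [0.4999, 0.2407, 0.1904], 'contact_force': [-0.6587, 0.1415, -1.351], 'finger_gap': 0.043, 'grip_force': 0.0}
TCP in ledge frame y,up,n 0.11126482686520099 0.2018614212673373 0.0017673779322549812
max 0.27
[{"slide": [-0.0, -0.01, 0.27], "angular": [-0.0, -0.0, 0.01], "jaw": 0}, {"slide": [-0.01, -0.01, 0.27], "angular": [-0.0, -0.0, 0.01], "jaw": 0}, {"slide": [-0.0, -0.01, 0.26], "angular": [-0.0, -0.0, 0.01], "jaw": 0}, {"slide": [-0.01, -0.01, 0.27], "angular": [-0.01, -0.01, 0.0], "jaw": 0}, {"slide": [-0.0, -0.01, 0.26], "angular": [-0.0, -0.0, 0.01], "jaw": 0}, {"slide": [-0.01, -0.0, 0.27], "angular": [-0.01, -0.01, 0.0], "jaw": 0}]
```

View pics/s4c.png

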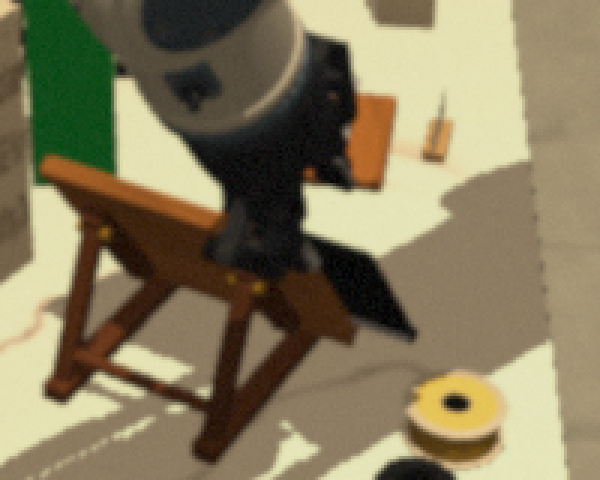

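The side view shows the hand above the jutting end with its fingers on either side of the board plane, and the spool at (455,415) clear below. I'll descend with force checks.

Emit:
step_arm([
  {"slide": [0,-0.01,0.27],"angular": [0,0,0.01],"jaw": 0},
  {"slide": [0,-0.01,0.27],"angular": [0,0,0.01],"jaw": 0},
  {"slide": [0,-0.01,0.26],"angular": [0,0,0.01],"jaw": 0},
  {"slide": [0,0,0],"angular": [0,0,0],"jaw": 0},
])

```text
t: 11.3
position: [0.4884, 0.2157, 0.1601]
ee_rot: [-0.629, -2.806, 0.883]
contact_force: [0.4, 0.2, 1.2]
finger_gap: 0.0426
grip_force: 0.0
```

Emit:
step_arm([
  {"slide": [0,-0.01,0.2],"angular": [0,0,0],"jaw": 0},
  {"slide": [0,-0.01,0.2],"angular": [0,0,0],"jaw": 0},
  {"slide": [0,-0.01,0.2],"angular": [0,0,0],"jaw": 0},
  {"slide": [0,-0.01,0.2],"angular": [0,0,0],"jaw": 0},
  {"slide": [0,0,0],"angular": [0,0,0],"jaw": 0},
])

```text
t: 11.8
position: [0.4783, 0.1945, 0.1282]
ee_rot: [-0.627, -2.806, 0.883]
contact_force: [0.5, 0.1, -0.1]
finger_gap: 0.0427
grip_force: 0.0
```

```bash
python3 - <<'E'
from pl import *
show();plan(L(.110,.122,.0045),Rgrip,1,0)
E
```

```text
{'t': 11.8, 'joint_pos': [0.5743, 0.6123, 1.6605, -0.3096, 1.4137, -0.4219], 'position': [0.4783, 0.1945, 0.1282], 'contact_force': [0.5455, 0.1433, -0.1248], 'finger_gap': 0.0427, 'grip_force': 0.0}
TCP in ledge frame y,up,n 0.11125467612359967 0.12165232196832391 0.007918371691958663
max 0.07
[{"slide": [-0.03, 0.07, -0.01], "angular": [0.0, -0.02, 0.0], "jaw": 0}]
```

Adjust and close.

Emit:
step_arm([
  {"slide": [0,0.07,0],"angular": [0,-0.02,0],"jaw": 0},
  {"slide": [0,0,0],"angular": [0,0,0],"jaw": 0},
  {"slide": [0,0,0],"angular": [0,0,0],"jaw": -0.6},
  {"slide": [0,0,0],"angular": [0,0,0],"jaw": -0.75},
  {"slide": [0,0,0],"angular": [0,0,0],"jaw": -1},
  {"slide": [0,0,0],"angular": [0,0,0],"jaw": -1},
  {"slide": [0,0,0],"angular": [0,0,0],"jaw": -1},
], grip_force=50)

```text
t: 12.5
position: [0.4805, 0.1981, 0.1278]
ee_rot: [-0.627, -2.81, 0.884]
contact_force: [-0.5, -1.4, 5.6]
finger_gap: 0.0075
grip_force: 50.2
```

```bash
python3 - <<'E'
from pl import *
show()
c=cap('top');print([ (np.round(d['xyz'],3),round(d['confidence'],2)) for d in arm.spot_in('top','board_centre')],L(.079,.07,.006))
E
```

```text
{'t': 12.5, 'joint_pos': [0.5782, 0.6158, 1.6538, -0.3103, 1.4147, -0.4189], 'position': [0.4805, 0.1981, 0.1278], 'contact_force': [-0.4674, -1.4085, 5.6212], 'finger_gap': 0.0075, 'grip_force': 50.2026}
TCP in ledge frame y,up,n 0.11074408035668279 0.1237150391613806 0.004317406589454295
[(array([0.499, 0.157, 0.087]), 0.97)] [0.4955 0.1554 0.0848]
```

Emit:
step_arm([
  {"slide": [0,0,0],"angular": [0,0,0],"jaw": -1},
  {"slide": [0,-0.05,-0.15],"angular": [0,0,0],"jaw": -1},
  {"slide": [0,-0.2,-0.3],"angular": [0,0,0],"jaw": -1},
  {"slide": [0,-0.4,-0.5],"angular": [0,0,0],"jaw": -1},
  {"slide": [0,-0.4,-0.6],"angular": [0,0,0],"jaw": -1},
  {"slide": [0,-0.3,-0.6],"angular": [0,0,0],"jaw": -1},
  {"slide": [0,-0.3,-0.6],"angular": [0,0,0],"jaw": -1},
  {"slide": [0,0,0],"angular": [0,0,0],"jaw": -1},
], grip_force=110)

```text
t: 13.4
position: [0.4868, 0.2096, 0.2926]
ee_rot: [-0.631, -2.818, 0.875]
contact_force: [0.1, -0.4, -2.5]
finger_gap: 0.0068
grip_force: 107.4
```

```bash
python3 - <<'E'
from pl import *
show()
F=np.array([pf[0],pf[1],0]);pre=F+Rf@[0,.032,.21]
print(pre);q=plan(pre,Rfoot,18,-1);c=cap('side','s5.png')
E
```

```text
{'t': 13.4, 'joint_pos': [0.5873, 0.446, 1.5224, -0.304, 1.6957, -0.5001], 'position': [0.4868, 0.2096, 0.2926], 'contact_force': [0.0917, -0.4485, -2.4689], 'finger_gap': 0.0068, 'grip_force': 107.4273}
TCP in ledge frame y,up,n 0.1099614964501023 0.2662765250648332 0.08809426382578923
[ 0.4948 -0.1015  0.21  ]
max 0.55
[{"slide": [-0.15, -0.2, 0.25], "angular": [-0.24, 0.17, 0.54], "jaw": -1}, {"slide": [-0.17, -0.2, 0.24], "angular": [-0.24, 0.17, 0.54], "jaw": -1}, {"slide": [-0.19, -0.19, 0.23], "angular": [-0.24, 0.17, 0.54], "jaw": -1}, {"slide": [-0.21, -0.19, 0.22], "angular": [-0.24, 0.17, 0.54], "jaw": -1}, {"slide": [-0.22, -0.18, 0.21], "angular": [-0.24, 0.17, 0.55], "jaw": -1}, {"slide": [-0.24, -0.17, 0.2], "angular": [-0.24, 0.17, 0.54], "jaw": -1}, {"slide": [-0.25, -0.16, 0.2], "angular": [-0.24, 0.17, 0.55], "jaw": -1}, {"slide": [-0.27, -0.15, 0.19], "angular": [-0.24, 0.17, 0.55], "jaw": -1}, {"slide": [-0.28, -0.14, 0.17], "angular": [-0.24, 0.17, 0.54], "jaw": -1}, {"slide": [-0.29, -0.12, 0.17], "angular": [-0.24, 0.17, 0.55], "jaw": -1}]
[{"slide": [-0.31, -0.11, 0.16], "angular": [-0.24, 0.17, 0.54], "jaw": -1}, {"slide": [-0.31, -0.09, 0.15], "angular": [-0.24, 0.17, 0.55], "jaw": -1}, {"slide": [-0.32, -0.07, 0.14], "angular": [-0.24, 0.17, 0.54], "jaw": -1}, {"slide": [-0.33, -0.06, 0.13], "angular": [-0.24, 0.17, 0.55], "jaw": -1}, {"slide": [-0.34, -0.04, 0.12], "angular": [-0.24, 0.18, 0.54], "jaw": -1}, {"slide": [-0.34, -0.02, 0.11], "angular": [-0.25, 0.17, 0.55], "jaw": -1}, {"slide": [-0.34, 0.0, 0.1], "angular": [-0.24, 0.18, 0.54], "jaw": -1}, {"slide": [-0.35, 0.02, 0.1], "angular": [-0.24, 0.17, 0.55], "jaw": -1}]
```

Emit:
step_arm([
  {"slide": [-0.15,-0.2,0.25],"angular": [-0.24,0.17,0.54],"jaw": -1},
  {"slide": [-0.17,-0.2,0.24],"angular": [-0.24,0.17,0.54],"jaw": -1},
  {"slide": [-0.19,-0.19,0.23],"angular": [-0.24,0.17,0.54],"jaw": -1},
  {"slide": [-0.21,-0.19,0.22],"angular": [-0.24,0.17,0.54],"jaw": -1},
  {"slide": [-0.22,-0.18,0.21],"angular": [-0.24,0.17,0.55],"jaw": -1},
  {"slide": [-0.24,-0.17,0.2],"angular": [-0.24,0.17,0.54],"jaw": -1},
  {"slide": [-0.25,-0.16,0.2],"angular": [-0.24,0.17,0.55],"jaw": -1},
  {"slide": [-0.27,-0.15,0.19],"angular": [-0.24,0.17,0.55],"jaw": -1},
  {"slide": [-0.28,-0.14,0.17],"angular": [-0.24,0.17,0.54],"jaw": -1},
  {"slide": [-0.29,-0.12,0.17],"angular": [-0.24,0.17,0.55],"jaw": -1},
])

```text
t: 14.45
position: [0.4878, 0.035, 0.2412]
ee_rot: [-1.633, -2.574, 0.435]
contact_force: [0.1, 0.0, -1.6]
finger_gap: 0.0066
grip_force: 107.4
```

Emit:
step_arm([
  {"slide": [-0.31,-0.11,0.16],"angular": [-0.24,0.17,0.54],"jaw": -1},
  {"slide": [-0.31,-0.09,0.15],"angular": [-0.24,0.17,0.55],"jaw": -1},
  {"slide": [-0.32,-0.07,0.14],"angular": [-0.24,0.17,0.54],"jaw": -1},
  {"slide": [-0.33,-0.06,0.13],"angular": [-0.24,0.17,0.55],"jaw": -1},
  {"slide": [-0.34,-0.04,0.12],"angular": [-0.24,0.18,0.54],"jaw": -1},
  {"slide": [-0.34,-0.02,0.11],"angular": [-0.25,0.17,0.55],"jaw": -1},
  {"slide": [-0.34,0,0.1],"angular": [-0.24,0.18,0.54],"jaw": -1},
  {"slide": [-0.35,0.02,0.1],"angular": [-0.24,0.17,0.55],"jaw": -1},
  {"slide": [0,0,0],"angular": [0,0,0],"jaw": -1},
  {"slide": [0,0,0],"angular": [0,0,0],"jaw": -1},
])

```text
t: 15.45
position: [0.4912, -0.1034, 0.2053]
ee_rot: [-2.311, -2.123, 0.017]
contact_force: [-0.4, -0.0, -3.4]
finger_gap: 0.0065
grip_force: 107.4
```

```bash
python3 - <<'E'
from pl import *
show()
F=np.array([pf[0],pf[1],0]);plan(F+Rf@[0,.032,.20],Rfoot,2,-1)
T=cap('top');S=cap('side')
a=cv2.resize(T['img'][220:345,340:440],None,fx=4,fy=4,interpolation=3);b=cv2.resize(S['img'][160:285,300:400],None,fx=4,fy=4,interpolation=3)
cv2.imwrite('pics/p6.png',np.hstack([a,b[:500]]))
# predicted board points
s=arm.get_state();x=np.array(s['position']);r=R.from_rotvec(s['ee_rot'])
for n,l in [('rail-',[-.082,0,.1177]),('rail+',[.018,0,.1177]),('top-',[-.082,0,-.0163]),('top+',[.018,0,-.0163])]:
    w=x+r.apply(l);print(n,w,((proj(T,w)[0]-[340,220])*4).round(),((proj(S,w)[0]-[300,160])*4).round()+[400,0])
for y in(.028,-.028):
  w=F+Rf@[0,y,.04];print('clip',w,((proj(T,w)[0]-[340,220])*4).round(),((proj(S,w)[0]-[300,160])*4).round()+[400,0])
E
```

```text
{'t': 15.45, 'joint_pos': [-0.2061, 0.2161, 1.9297, -0.0079, 1.0046, -0.1173], 'position': [0.4912, -0.1034, 0.2053], 'contact_force': [-0.4086, -0.0054, -3.4355], 'finger_gap': 0.0065, 'grip_force': 107.3841}
TCP in ledge frame y,up,n -0.027083575407431754 0.033264806657755684 0.2685489615713959
max 0.05
[{"slide": [0.02, 0.03, 0.05], "angular": [-0.04, 0.02, -0.0], "jaw": -1}, {"slide": [0.02, 0.04, 0.05], "angular": [-0.04, 0.03, -0.01], "jaw": -1}]
rail- [ 0.4841 -0.1851  0.0885] [319. 288.] [665. 179.]
rail+ [ 0.4924 -0.0854  0.0879] [ 89. 265.] [646. 263.]
top- [ 0.4853 -0.1844  0.2225] [381. 267.] [674. -32.]
top+ [ 0.4935 -0.0848  0.2219] [117. 242.] [655.  43.]
clip [ 0.4945 -0.1055  0.04  ] [124. 268.] [640. 318.]
clip [ 0.4898 -0.1613  0.04  ] [247. 279.] [651. 269.]
```

View pics/p6.png

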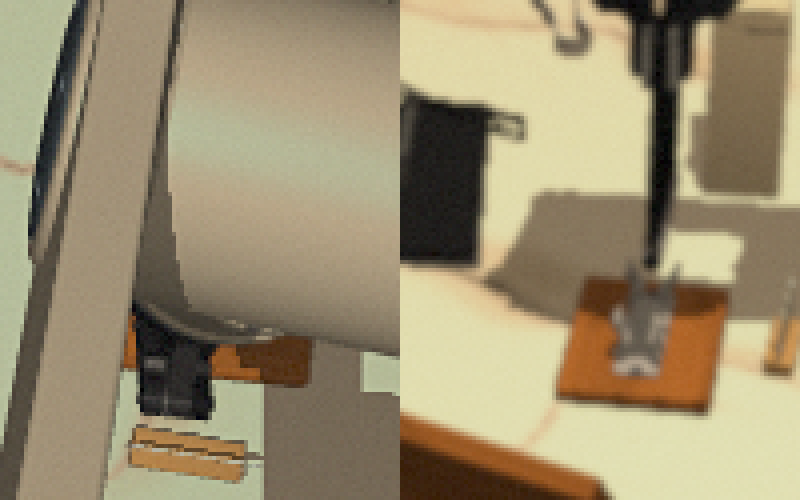

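The side view shows the rail's near end at about (652,262) against a prediction of 646. The far clip's leaves are at (632,265) and (676,265), midway 653, as predicted. The alignment is within the flared mouth, so I'll correct the pose and descend.

Emit:
step_arm([
  {"slide": [0.02,0.03,0.12],"angular": [-0.04,0.02,0],"jaw": -1},
  {"slide": [0.02,0.04,0.12],"angular": [-0.04,0.03,0],"jaw": -1},
  {"slide": [0,0,0.12],"angular": [0,0,0],"jaw": -1},
  {"slide": [0,0,0.12],"angular": [0,0,0],"jaw": -1},
  {"slide": [0,0,0.12],"angular": [0,0,0],"jaw": -1},
  {"slide": [0,0,0],"angular": [0,0,0],"jaw": -1},
  {"slide": [0,0,0],"angular": [0,0,0],"jaw": -1},
])

```text
t: 16.25
position: [0.4957, -0.1017, 0.1757]
ee_rot: [2.312, 2.125, 0.002]
contact_force: [0.1, -0.6, -2.1]
finger_gap: 0.0063
grip_force: 107.6
```

```bash
python3 - <<'E'
from pl import *
show()
F=np.array([pf[0],pf[1],0]);plan(F+Rf@[0,.032,.154],Rfoot,4,-1)
s=arm.get_state();x=np.array(s['position']);r=R.from_rotvec(s['ee_rot']);print('tool in foot',Rf.T@(x-F),(R.from_matrix(Rfoot).inv()*r).as_rotvec())
S=cap('side');b=cv2.resize(S['img'][180:270,315:395],None,fx=6,fy=6,interpolation=3);cv2.imwrite('pics/p7.png',b)
w=x+r.apply([.018,0,.1177]);print((proj(S,w)[0]-[315,180])*6)
E
```

```text
{'t': 16.25, 'joint_pos': [-0.2057, 0.2562, 1.9547, 0.0006, 0.9289, -0.1218], 'position': [0.4957, -0.1017, 0.1757], 'contact_force': [0.1198, -0.5858, -2.1], 'finger_gap': 0.0063, 'grip_force': 107.5707}
TCP in ledge frame y,up,n -0.030469278935405086 0.011022084470333256 0.24876119369594615
max 0.11
[{"slide": [0.0, -0.0, 0.11], "angular": [0.0, -0.0, -0.0], "jaw": -1}, {"slide": [0.0, -0.01, 0.11], "angular": [0.01, -0.0, -0.0], "jaw": -1}, {"slide": [0.0, -0.0, 0.11], "angular": [0.0, -0.0, -0.0], "jaw": -1}, {"slide": [0.0, -0.01, 0.1], "angular": [0.01, -0.0, -0.01], "jaw": -1}]
tool in foot [0.0009 0.0319 0.1757] [-0.0018  0.0003  0.0007]
[262.5248 345.6033]
```

View pics/p7.png

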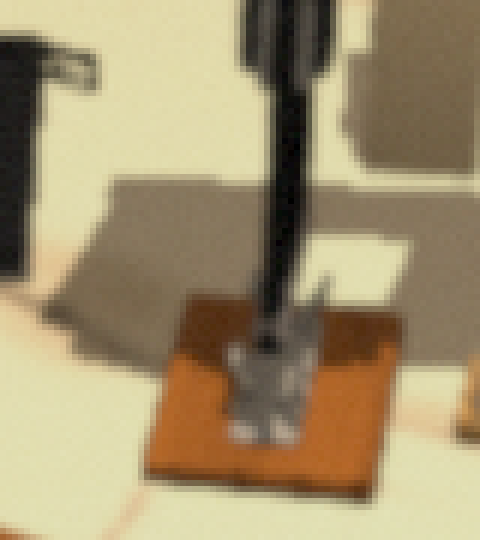

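The rail end is at (270,335), right above the near mouth centre, which should be at (270,357). It is centred, so I'll descend.

Emit:
step_arm([
  {"slide": [0,0,0.11],"angular": [0,0,0],"jaw": -1},
  {"slide": [0,0,0.11],"angular": [0,0,0],"jaw": -1},
  {"slide": [0,0,0.11],"angular": [0,0,0],"jaw": -1},
  {"slide": [0,0,0.06],"angular": [0,0,0],"jaw": -1},
  {"slide": [0,0,0],"angular": [0,0,0],"jaw": -1},
])

```text
t: 16.8
position: [0.4954, -0.1016, 0.1558]
ee_rot: [2.313, 2.126, 0.002]
contact_force: [0.4, 0.3, -2.0]
finger_gap: 0.0063
grip_force: 107.6
```

Emit:
step_arm([
  {"slide": [0,0,0.06],"angular": [0,0,0],"jaw": -1},
  {"slide": [0,0,0.06],"angular": [0,0,0],"jaw": -1},
  {"slide": [0,0,0],"angular": [0,0,0],"jaw": -1},
])

```text
t: 17.1
position: [0.4956, -0.1017, 0.15]
ee_rot: [2.312, 2.125, 0.002]
contact_force: [0.2, 0.9, -1.6]
finger_gap: 0.0064
grip_force: 107.6
```

Emit:
step_arm([
  {"slide": [0,0,0.04],"angular": [0,0,0],"jaw": -1},
  {"slide": [0,0,0.04],"angular": [0,0,0],"jaw": -1},
  {"slide": [0,0,0],"angular": [0,0,0],"jaw": -1},
])

```text
t: 17.4
position: [0.4962, -0.1019, 0.1466]
ee_rot: [2.311, 2.125, 0.003]
contact_force: [-0.2, -1.1, 1.1]
finger_gap: 0.0066
grip_force: 109.0
```

Contact begins near the expected 0.149; press on.

Emit:
step_arm([
  {"slide": [0,0,0.05],"angular": [0,0,0],"jaw": -1},
  {"slide": [0,0,0.05],"angular": [0,0,0],"jaw": -1},
  {"slide": [0,0,0],"angular": [0,0,0],"jaw": -1},
], grip_force=120)

```text
t: 17.7
position: [0.4956, -0.1016, 0.1407]
ee_rot: [2.312, 2.125, 0.002]
contact_force: [1.6, -0.4, -4.1]
finger_gap: 0.0062
grip_force: 117.6
```

Emit:
step_arm([
  {"slide": [0,0,0.05],"angular": [0,0,0],"jaw": -1},
  {"slide": [0,0,0.05],"angular": [0,0,0],"jaw": -1},
  {"slide": [0,0,0],"angular": [0,0,0],"jaw": -1},
])

```text
t: 18.0
position: [0.4963, -0.1019, 0.1368]
ee_rot: [2.311, 2.125, 0.003]
contact_force: [0.4, -0.6, 5.5]
finger_gap: 0.0061
grip_force: 120.0
```

```bash
python3 - <<'E'
from pl import *
show();s=arm.get_state();print(s['moment'])
F=np.array([pf[0],pf[1],0]);x=np.array(s['position']);r=R.from_rotvec(s['ee_rot']);print('tool in foot',Rf.T@(x-F),(R.from_matrix(Rfoot).inv()*r).as_rotvec())
E
```

```text
{'t': 18.0, 'joint_pos': [-0.2056, 0.313, 1.9839, 0.0005, 0.8418, -0.1218], 'position': [0.4963, -0.1019, 0.1368], 'contact_force': [0.4194, -0.5514, 5.5403], 'finger_gap': 0.0061, 'grip_force': 119.9774}
TCP in ledge frame y,up,n -0.03105721173899955 -0.02074791786360893 0.22635998626159365
[ 0.0664 -0.0804  0.0163]
tool in foot [0.0015 0.0318 0.1368] [-0.0029  0.      0.0006]
```

Emit:
step_arm([
  {"slide": [0,0,0.05],"angular": [0,0,0],"jaw": -1},
  {"slide": [0,0,0],"angular": [0,0,0],"jaw": -1},
])

```text
t: 18.2
position: [0.4974, -0.1021, 0.1367]
ee_rot: [2.31, 2.123, 0.005]
contact_force: [-5.9, 0.4, 31.8]
finger_gap: 0.0064
grip_force: 123.9
```

Emit:
step_arm([
  {"slide": [0,0,0.05],"angular": [0,0,0],"jaw": -1},
  {"slide": [0,0,0],"angular": [0,0,0],"jaw": -1},
])

```text
t: 18.4
position: [0.4983, -0.1021, 0.1365]
ee_rot: [2.309, 2.122, 0.007]
contact_force: [-12.3, 3.9, 58.8]
finger_gap: 0.0066
grip_force: 127.8
```

```bash
python3 - <<'E'
from pl import *
show();s=arm.get_state();print(s['moment'])
S=cap('side');b=cv2.resize(S['img'][180:270,315:395],None,fx=6,fy=6,interpolation=3);cv2.imwrite('pics/p8.png',b)
F=np.array([pf[0],pf[1],0])
for z in(.020,.031): print(z,(proj(S,F+Rf@[0,.05,z])[0]-[315,180])*6)
E
```

```text
{'t': 18.4, 'joint_pos': [-0.2054, 0.3144, 1.9827, 0.0008, 0.8375, -0.1216], 'position': [0.4983, -0.1021, 0.1365], 'contact_force': [-12.2948, 3.9418, 58.8467], 'finger_gap': 0.0066, 'grip_force': 127.7867}
TCP in ledge frame y,up,n -0.03297471651397027 -0.020628199800743503 0.22565004675167766
[ 0.5169  3.1616 -0.1504]
0.02 [261.6419 431.5737]
0.031 [262.7705 407.0815]
```

View pics/p8.png

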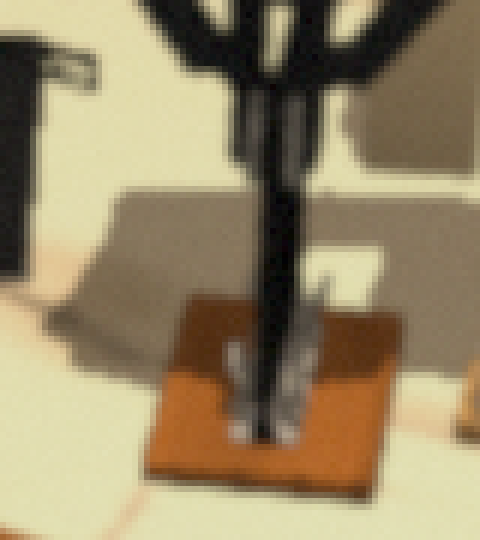

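The rail end is at (263,430), which is the seated height, and the force rose steeply there. I'll unload, release, and then press the far half of the top edge to make sure both clips are home.

Emit:
step_arm([
  {"slide": [0,0,-0.09],"angular": [0,0,0],"jaw": -1},
  {"slide": [0,0,0],"angular": [0,0,0],"jaw": -1},
  {"slide": [0,0,0],"angular": [0,0,0],"jaw": -0.5},
  {"slide": [0,0,0],"angular": [0,0,0],"jaw": -0.3},
  {"slide": [0,0,0],"angular": [0,0,0],"jaw": 0},
  {"slide": [0,0,-0.3],"angular": [0,0,0],"jaw": 0},
  {"slide": [0,0,-0.5],"angular": [0,0,0],"jaw": 0},
  {"slide": [0,0,-0.5],"angular": [0,0,0],"jaw": 0},
])

```text
t: 19.25
position: [0.4951, -0.1016, 0.2008]
ee_rot: [-2.313, -2.126, -0.001]
contact_force: [0.4, 0.1, -0.4]
finger_gap: 0.0426
grip_force: 0.0
```

```bash
python3 - <<'E'
from pl import *
show()
F=np.array([pf[0],pf[1],0]);q=plan(F+Rf@[-.001,-.02,.182],Rfoot,5,-1)
S=cap('side','s9.png')
print([(np.round(Rf.T@(np.array(d['xyz'])-F),3),round(d['confidence'],2)) for d in arm.spot_in('side','board_centre')])
E
```

```text
{'t': 19.25, 'joint_pos': [-0.2057, 0.2226, 1.9327, 0.0006, 0.9861, -0.1217], 'position': [0.4951, -0.1016, 0.2008], 'contact_force': [0.4312, 0.0969, -0.4198], 'finger_gap': 0.0426, 'grip_force': 0.0}
TCP in ledge frame y,up,n -0.029917727617809628 0.03151816078442708 0.26329921388836425
max 0.21
[{"slide": [-0.21, -0.01, 0.08], "angular": [0.0, -0.0, -0.0], "jaw": -1}, {"slide": [-0.21, -0.0, 0.07], "angular": [0.0, -0.0, -0.0], "jaw": -1}, {"slide": [-0.21, -0.01, 0.08], "angular": [0.0, -0.0, -0.0], "jaw": -1}, {"slide": [-0.2, -0.0, 0.07], "angular": [0.0, -0.0, -0.0], "jaw": -1}, {"slide": [-0.21, -0.01, 0.08], "angular": [0.0, -0.0, -0.01], "jaw": -1}]
[(array([-0.001,  0.039,  0.099]), 0.64)]
```

Emit:
step_arm([
  {"slide": [-0.21,0,0],"angular": [0,0,0],"jaw": -1},
  {"slide": [-0.21,0,0],"angular": [0,0,0],"jaw": -1},
  {"slide": [-0.21,0,0],"angular": [0,0,0],"jaw": -1},
  {"slide": [-0.21,0,0],"angular": [0,0,0],"jaw": -1},
  {"slide": [-0.21,0,0],"angular": [0,0,0],"jaw": -1},
  {"slide": [0,0,0.2],"angular": [0,0,0],"jaw": -1},
  {"slide": [0,0,0.2],"angular": [0,0,0],"jaw": -1},
  {"slide": [0,0,0.1],"angular": [0,0,0],"jaw": -1},
  {"slide": [0,0,0],"angular": [0,0,0],"jaw": -1},
])

```text
t: 20.25
position: [0.4906, -0.1534, 0.1746]
ee_rot: [-2.312, -2.126, -0.001]
contact_force: [-0.7, 0.4, -0.3]
finger_gap: 0.0001
grip_force: 0.0
```

Emit:
step_arm([
  {"slide": [0,0,0.05],"angular": [0,0,0],"jaw": -1},
  {"slide": [0,0,0.05],"angular": [0,0,0],"jaw": -1},
  {"slide": [0,0,0],"angular": [0,0,0],"jaw": -1},
])

```text
t: 20.55
position: [0.4918, -0.154, 0.1711]
ee_rot: [2.311, 2.125, 0.003]
contact_force: [0.4, -0.2, -0.3]
finger_gap: 0.0003
grip_force: 0.0
```

Emit:
step_arm([
  {"slide": [0,0,0.03],"angular": [0,0,0],"jaw": -1},
  {"slide": [0,0,0],"angular": [0,0,0],"jaw": -1},
])

```text
t: 20.75
position: [0.493, -0.1544, 0.1709]
ee_rot: [2.31, 2.123, 0.006]
contact_force: [0.8, 1.0, 11.1]
finger_gap: -0.0004
grip_force: 5.7
```

Emit:
step_arm([
  {"slide": [0,0,0.03],"angular": [0,0,0],"jaw": -1},
  {"slide": [0,0,0],"angular": [0,0,0],"jaw": -1},
])

```text
t: 20.95
position: [0.4943, -0.1547, 0.1707]
ee_rot: [2.308, 2.121, 0.008]
contact_force: [-0.3, 0.5, 21.5]
finger_gap: -0.0
grip_force: 10.6
```

The far half is at height 0.1537 (0.154 expected) and holds at 21 N, so it is home. I'll retract and verify.

Emit:
step_arm([
  {"slide": [0,0,-0.12],"angular": [0,0,0],"jaw": -1},
  {"slide": [0,0,-0.3],"angular": [0,0,0],"jaw": -1},
  {"slide": [0,0,-0.8],"angular": [0,0,0],"jaw": -1},
  {"slide": [0,-0.5,-0.8],"angular": [0,0,0],"jaw": -1},
  {"slide": [0,-0.9,0],"angular": [0,0,0],"jaw": -1},
  {"slide": [0,-0.9,0],"angular": [0,0,0],"jaw": -1},
  {"slide": [0,0,0],"angular": [0,0,0],"jaw": -1},
  {"slide": [0,0,0],"angular": [0,0,0],"jaw": -1},
])

```text
t: 21.75
position: [0.376, -0.1443, 0.269]
ee_rot: [2.312, 2.123, 0.004]
contact_force: [1.0, -0.3, 0.4]
finger_gap: 0.0002
grip_force: 0.0
```

```bash
python3 - <<'E'
from pl import *
show();F=np.array([pf[0],pf[1],0])
T=cap('top');S=cap('side')
img=[]
for c,(u0,v0) in((T,(335,215)),(S,(315,150))):
    k=c['img'][v0:v0+120,u0:u0+95];k=cv2.resize(k,None,fx=4,fy=4,interpolation=3)
    for y in(-.05,.05):
        for z in(.02,.154):
            q=(proj(c,F+Rf@[0,y,z])[0]-[u0,v0])*4;cv2.circle(k,tuple(int(v) for v in q),3,(0,0,255),1)
    img.append(k)
cv2.imwrite('pics/p10.png',np.hstack(img))
E
```

```text
{'t': 21.75, 'joint_pos': [-0.3709, -0.0323, 2.0517, 0.001, 1.1188, -0.2865], 'position': [0.376, -0.1443, 0.269], 'contact_force': [1.0281, -0.3289, 0.3901], 'finger_gap': 0.0002, 'grip_force': 0.0}
TCP in ledge frame y,up,n 0.05973675287172421 0.03616040989899203 0.3755467030616034
```

View pics/p10.png

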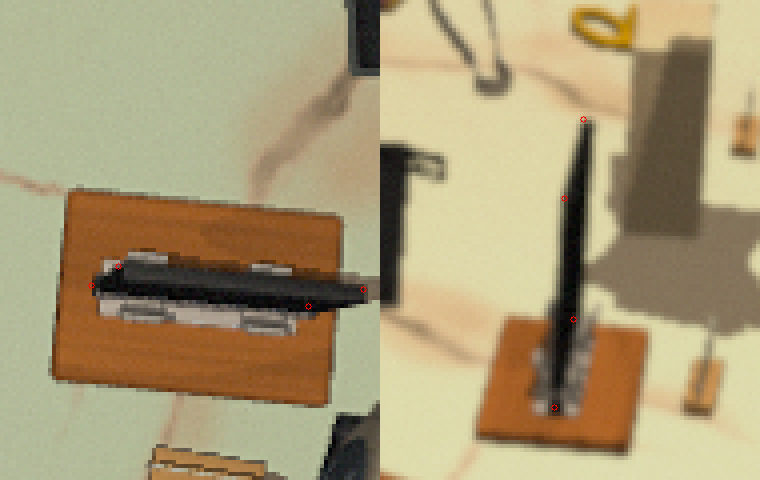

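The board stands upright in the foot, and its corners match the home positions I projected (red circles), so it is centred and seated. The arm is clear, so I'm handing in.

```bash
python3 -c "
from station import arm
print(arm.finish_job())"
```

```text
the job is handed in; nothing more can be done
None
```

The slate board is snapped home in the sign foot, upright and centred by the last camera check, and the job is handed in; no verdict came back.

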